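# Load a centrifuge carrier

### The arm

A 7-joint arm with a two-finger parallel gripper is mounted at the origin on a cart in front of the work surface, level with it; the furniture and walls round the work are solid. World frame = base frame: x ahead of the robot, y to its left, z up, the work surface at z = 0. Lengths are in mm, angles in rad, forces in N, time in s.
With the tool pointing down it reaches from about 400 to 875 mm from the base axis. Payload 19.3 kg.
Tool frame: the origin (TCP) lies at the very end of the fingers, on their centre line; the grasp point (between the pads) lies 19 mm behind it (grip_point_offset is the z of the grasp point in the tool frame, in mm); z points along the fingers, y is the line along which they close (so a half turn about z gives the same grasp; the last joint's range is limited). The gripper opens to 85 mm and grips with 20 to 120 N. Pads are 22 mm wide; open, the fingers measure 114 mm over their backs; the gripper's body (76 mm by 85 mm) begins 54 mm behind the grasp point. The pads swing forward as they close: fully open they stand 13 mm farther back than shut.
Start: joints at [-1.215, 0.521, -0.036, 1.599, 0.021, 1.021, -0.113], TCP at [258.173, 569.176, 231.291] pointing down, gripper open.
Joint ranges: [-2.91, 2.91], [-0.3, 2.13], [-1.5, 1.42], [0.17, 2.43], [-1.26, 4.41], [0.16, 1.93], [-2.52, 2.52]. Speed limits (rad/s): [1.89, 1.89, 2.39, 2.39, 3.01, 3.01, 3.01].

### API

Orientations are given as a 3x3 rotation matrix whose columns are the frame's x, y, z axes.
In Python, from workcell import movep, movel, goto_joints, open_gripper, clamp, wait, inverse_kinematics, read_state, camera, PlanningError, finish_job, grip_point_offset gives the robot as it stands. Calls block until the motion is done:
- movep(position, orientation): joint-space move of the TCP to a pose.
- movel(position, frame=None, max_speed=150, guard=None): straight line of the TCP; frame=None keeps the orientation; max_speed is the mean speed in mm/s. With guard (N) it stops when the force on the tool has changed by that much, and returns True; else False.
- goto_joints(angles): joint-space move.
- open_gripper() and clamp(): open the fingers fully, or close them until they stop; the grip force is fixed at half the most.
- wait(seconds).
- inverse_kinematics(position, orientation): joint angles nearest the present ones, or None.
- read_state(): the state.
- camera(name): name is "scene" or "top" or "wrist"; returns a dict with "image" (400x640x3 uint8, blue, green, red), "range_z" (400x640 float32, mm along the optical axis (not along the pixel's ray), 0 where there is no reading), "fx", "fy", "cx", "cy" (pixels), "cam_to_world" (4x4, takes a point from camera to world coordinates). Camera axes: x right, y up, looking along -z (the intrinsics and any distortion apply to the point x, -y, -z); pixel columns grow to the right and rows downward; lengths in mm; the calibration is good to about 2 mm. A picture is of the moment at which its call begins.
A pose or a line that the arm cannot do raises PlanningError and nothing moves.
- finish_job(): hands the job in; it is judged then, once.
The state is a dict: "time": time; "qpos": joint angles; "qvel": joint speeds; "joint_efforts": joint torques, N m; "eef_pos": TCP position; "tool_rot": TCP orientation; "ft_force": force on the tool from outside, world axes, zero at the start; "torque": the same for the moment, N m; "finger_gap": finger opening in mm; "gripper_force": force on a finger pad.
Only numpy, scipy, OpenCV 4.12 (cv2) and the standard library are available. Lean on these libraries where they do the work, as an engineer would, in place of code of your own. Each camera call takes 0.05 s, during which the arm holds its last target. There are 200 camera calls.

### The job

Load the centrifuge carrier in this order: stand the wide reducer cup in the carrier, the narrow-bored reducer cup in the wide one, the capped sample tube from the tube stand in the narrow cup, and last put the clear dome over it all so that it sits level on the ledge inside the carrier's collar. Each piece must be right home before the next one; leave the spare cup with the big bore standing where it is.

Things in the scene. Friction and masses are not known exactly. Their poses are not given: they have to be found in the camera images.
- carrier: Low round metal centrifuge carrier, fixed on a dark rubber pad (3 mm) on which all these things stand, 96 mm across, 20 mm high, 8 mm side pins. Origin: centre of its underside; z up. Stepped inside: central pocket 65 mm across, floor 6 mm above the origin (wide cup stands there); round it a flat ledge at height 14 mm (dome rim rests there) within a collar 84 mm across inside, up to height 20 mm.
- wide_cup: Widest grey plastic reducer cup, a straight round cup 58 mm across and 40 mm high, loose (0.1 kg), standing open end up. Origin: centre of its underside; z up. Bore 48 mm across, its inner floor 16 mm above the origin.
- narrow_cup: Grey plastic reducer cup with the narrow bore (thick wall), 40 mm across and 46 mm high, loose (0.07 kg), standing open end up. Origin: centre of its underside; z up. Bore 19 mm across, its inner floor 6 mm above the origin. Stood in the wide cup it rises 22 mm above that cup's rim.
- spare_cup: Spare grey plastic cup, not to be used: same outside as the narrow cup (40 mm across, 46 mm high) but thin-walled with a big 32 mm bore. Loose, standing open end up. Origin: centre of its underside; z up.
- tube: Capped sample tube, glass with a wider cap, 87 mm tall overall, loose (0.01 kg), standing in one of the stand's holes. Origin: centre of its bottom end; z along the tube towards the cap. Glass 12.4 mm across; the cap (above 70 mm, 16 mm across to the eye) can be gripped only as a 12.4 mm rod that ends 75 mm above the origin.
- stand: White plastic block fixed to the pad, 50 x 50 mm and 28 mm high, with four holes 16 mm across and 22 mm deep, 22 mm apart; the tube stands in one. Origin: centre of its underside; z up.
- dome: Clear plastic dome, round, 78 mm across, 112 mm tall to its flat roof, open underneath (72 mm inside, 108 mm clear height), loose (0.1 kg), standing open end down. A black round knob 25 mm across and 22 mm high on the roof (top 134 mm above the origin): lift by it. Origin: centre of its lower rim; z up.
Not all that is in view belongs to the job. Leave any orange look-alike of the dome alone.

How it is judged (in metres and radians):
On the way, in this order (a step that is already met when the one before it is completed fails the run):
1. the wide cup stands home in the carrier's pocket (horizontal distance between wide_cup and carrier below 0.007 m and z of wide_cup in the frame of carrier between 0.0005 and 0.0085 m and angle between wide_cup's own z axis and vertical below 0.06 rad), for 0.2 s.
2. the narrow-bored cup stands home in the wide cup (horizontal distance between narrow_cup and wide_cup below 0.007 m and z of narrow_cup in the frame of wide_cup between 0.0105 and 0.0185 m and angle between narrow_cup's own z axis and vertical below 0.08 rad), for 0.2 s.
3. the tube stands at the bottom of the narrow cup (horizontal distance between tube and narrow_cup below 0.008 m and z of tube in the frame of narrow_cup between 0.0015 and 0.0095 m and angle between tube's own z axis and vertical below 0.25 rad), for 0.2 s.
4. the dome sits level on the carrier's ledge (horizontal distance between dome and carrier below 0.006 m and z of dome in the frame of carrier between 0.0085 and 0.0165 m and angle between dome's own z axis and vertical below 0.05 rad), for 0.2 s.
At the end, for the whole second after the job is handed in: Off centre / off its seat / leaning at most: wide cup in the carrier 7 mm / 2.5 mm / 0.06 rad, narrow cup in the wide cup 7 / 2.5 / 0.08, tube in the narrow cup 8 / 3.5 / 0.25, dome on the carrier ledge 6 / 2.5 / 0.05; all at rest; the spare cup upright within 20 mm of its start (all of step 1 and all of step 2 and all of step 3 and all of step 4 and linear speed of each of wide_cup, narrow_cup, tube, dome below 0.01 m/s and distance of spare_cup from where it was at the start of the episode below 0.02 m and angle between spare_cup's own z axis and vertical below 0.1 rad); the robot touches nothing.
It fails at once if the spare cup is carried off or knocked over (distance of spare_cup from where it was at the start of the episode above 0.03 m or angle between spare_cup's own z axis and vertical above 0.5 rad).
It also fails if it takes over 120 s, if anything falls off the work surface, if the arm or the gripper's body presses on something with over 40 N, if the wrist force passes 120 N, or if a joint passes its speed limit or range.

## Working session

There is one attempt and no reset: what is moved stays moved. The work goes in short steps, each a Python script; the robot and the scene stay as the last script left them, time stands still between calls to the robot, and variables do not carry over. Pictures are saved under pics/ and viewed, at most 14 in all, crops included, and the job is handed in when it is done.

```bash
ls; mkdir -p pics
python3 - <<'E'
from workcell import *
import cv2,numpy as np,pickle
for n in("scene","top"):
    c=camera(n);pickle.dump(c,open(f"{n}.pkl","wb"));cv2.imwrite(f"pics/{n}0.png",c["image"])
    print(n,c["fx"],c["fy"],c["cx"],c["cy"],np.round(c["cam_to_world"],3).tolist(),[k for k in c],(c["range_z"]>0).mean())
s=read_state();print(s["time"],s["tool_rot"],s["ft_force"],grip_point_offset)
E
```

```text
pics
scene 409.66778254645504 409.66778254645504 326.0560601890975 196.31908948455973 [[0.755, 0.388, -0.529, 147.894], [-0.656, 0.457, -0.601, -315.418], [0.008, 0.801, 0.599, 570.675], [0.0, 0.0, 0.0, 1.0]] ['image', 'range_z', 'fx', 'fy', 'cx', 'cy', 'cam_to_world'] 0.995625
top 418.9222572452009 418.9222572452009 318.86504184607213 199.491172539866 [[-0.206, 0.959, -0.197, 412.485], [-0.978, -0.203, 0.037, 204.375], [-0.004, 0.2, 0.98, 933.134], [0.0, 0.0, 0.0, 1.0]] ['image', 'range_z', 'fx', 'fy', 'cx', 'cy', 'cam_to_world'] 0.995890625
0.1 [[-9.10703462e-01  4.13060603e-01 -3.77906845e-04]
 [ 4.13060774e-01  9.10702999e-01 -9.18387318e-04]
 [-3.51887219e-05 -9.92477004e-04 -9.99999507e-01]] [-0.63424534  0.57933861 -0.05077341] -18.700000000000003
```

View pics/scene0.png

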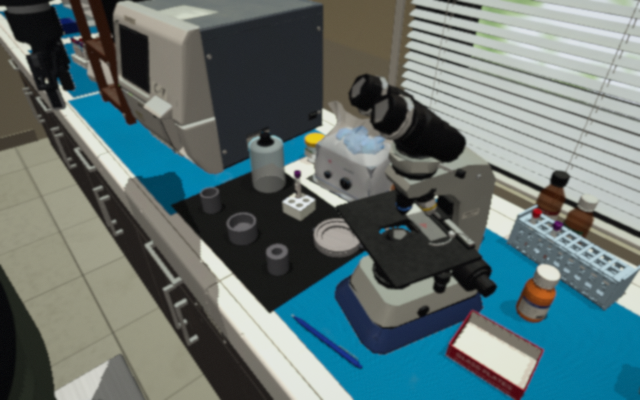

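View pics/top0.png

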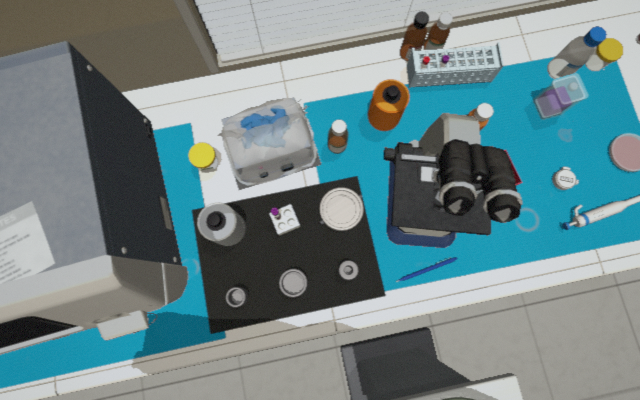

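The scene camera (blurry) shows the spare cup (210,200), wide cup (241,228), narrow cup (277,260), carrier (337,236), stand and tube (298,205; cap 297,175) and clear dome (267,160). The top camera shows the dome knob (213,218), tube cap (275,212), stand (285,220), carrier (342,208), narrow-bored cup (348,269), wide cup (292,282) and big-bored spare (236,296). The microscope stands at +x right of the carrier.

```bash
cat > h.py <<'E'
import cv2,numpy as np,pickle
def cloud(c):
    z=c["range_z"].astype(float);v,u=np.mgrid[:400,:640]
    p=np.stack([(u-c["cx"])/c["fx"]*z,-(v-c["cy"])/c["fy"]*z,-z],-1)
    M=np.array(c["cam_to_world"]);P=p@M[:3,:3].T+M[:3,3];P[z<=0]=np.nan
    return P
def ray(c,u,v,h):
    M=np.array(c["cam_to_world"]);d=M[:3,:3]@np.array([(u-c["cx"])/c["fx"],-(v-c["cy"])/c["fy"],-1]);o=M[:3,3]
    return o+d*(h-o[2])/d[2]
def cross(c1,p1,c2,p2):
    A=[];b=[]
    for c,p in((c1,p1),(c2,p2)):
        o=np.array(c["cam_to_world"])[:3,3];d=ray(c,*p,0)-o;d/=np.linalg.norm(d)
        Q=np.eye(3)-np.outer(d,d);A.append(Q);b.append(Q@o)
    x=np.linalg.lstsq(np.vstack(A),np.hstack(b),rcond=None)[0]
    return x,[np.linalg.norm(Q@x-q) for Q,q in zip(A,b)]
E
python3 - <<'E'
from h import *
t=pickle.load(open("top.pkl","rb"));s=pickle.load(open("scene.pkl","rb"))
pix=dict(dome=((213,218),(265,135)),tube=((275,212),(297,175)),stand=((285,220),(298,203)),carrier=((342,208),(337,233)),narrow=((348,269),(277,251)),wide=((292,282),(241,219)),spare=((236,296),(210,193)))
Pt,Ps=cloud(t),cloud(s)
for k,(a,b) in pix.items():
    x,e=cross(t,a,s,b);print(k,"cross",x.round(1),np.round(e,1))
    for n,P in(("top",Pt),("scene",Ps)):
        q=P.reshape(-1,3);r=q[np.hypot(*(q[:,:2]-x[:2]).T)<(55 if k=="carrier" else 34)]
        if not len(r):continue
        h=np.nanpercentile(r[:,2],97 if k not in("dome","tube") else 99.5);m=r[abs(r[:,2]-h)<4]
        (cx,cy),rad=cv2.minEnclosingCircle(m[:,:2].astype(np.float32));print("   ",n,"h",h.round(1),"n",len(m),"c",round(cx,1),round(cy,1),"r",round(rad,1),"zmin",np.nanpercentile(r[:,2],5).round(1))
im=cv2.resize(t["image"][190:320,185:385],None,fx=4,fy=4,interpolation=cv2.INTER_CUBIC);cv2.imwrite("pics/topcrop.png",im)
E
```

```text
dome cross [579.2 381.5 134.3] [0.3 0.3]
    top h 138.6 n 118 c 577.0 381.2 r 12.1 zmin 112.9
    scene h 139.9 n 56 c 578.0 378.1 r 13.9 zmin 115.4
tube cross [575.5 265.   88.6] [0.6 0.6]
    top h 97.1 n 41 c 576.4 266.5 r 7.5 zmin 1.0
    scene h 98.6 n 33 c 576.6 263.3 r 8.1 zmin 21.3
stand cross [565.2 251.4  27.2] [0.4 0.4]
    top h 95.7 n 45 c 576.6 266.5 r 7.7 zmin 1.4
    scene h 96.1 n 39 c 576.1 263.2 r 8.3 zmin 4.3
carrier cross [564.8 124.1  27.6] [0.3 0.3]
    top h 24.0 n 332 c 566.1 126.6 r 47.9 zmin 1.6
    scene h 24.8 n 282 c 566.0 124.0 r 48.6 zmin 3.9
narrow cross [433.1 141.5  48.9] [0.3 0.3]
    top h 50.7 n 195 c 431.6 142.3 r 19.8 zmin 0.6
    scene h 51.3 n 237 c 432.5 139.1 r 20.2 zmin 3.6
wide cross [431.2 260.8  48.9] [0.4 0.4]
    top h 44.8 n 169 c 430.0 260.7 r 28.6 zmin 1.6
    scene h 45.0 n 192 c 430.1 259.0 r 29.9 zmin 4.5
spare cross [427.1 379.4  48. ] [0.3 0.3]
    top h 49.6 n 99 c 426.4 381.5 r 19.7 zmin 1.0
    scene h 50.6 n 107 c 426.1 379.8 r 21.4 zmin 3.5
```

View pics/topcrop.png

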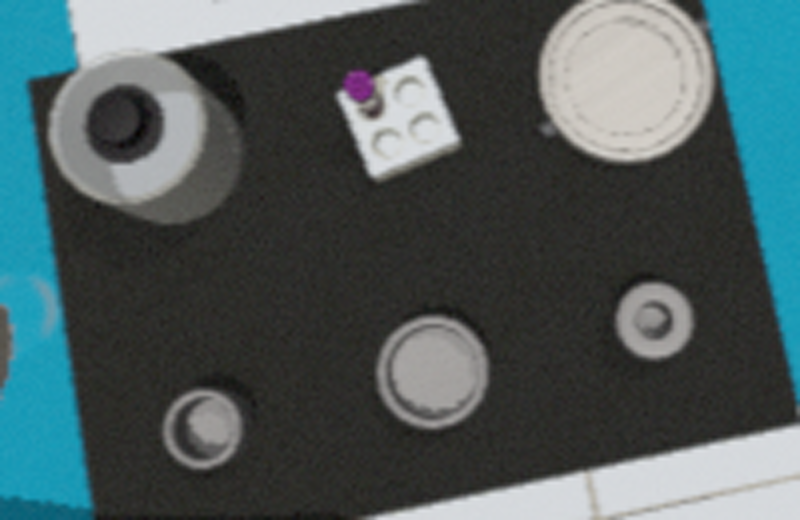

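The crop confirms the narrow bore on the right cup (655,320), the big bore on the left one (205,428), the tube in the stand's upper-left hole (358,85), and nothing else on the pad. Heights match the text. Next I check clearances and reach, and view from the wrist.

Run:
```python
from h import *
from workcell import *
t=pickle.load(open("top.pkl","rb"));s=pickle.load(open("scene.pkl","rb"))
q=np.vstack([cloud(t).reshape(-1,3),cloud(s).reshape(-1,3)])
for nm,cx,cy in(("carrier",566,125),("dome",577,380),("tube",576,265)):
    for h in(30,90,150,230):
        m=q[(q[:,2]>h)&(abs(q[:,0]-cx)<70)&(q[:,2]<600)]
        lo=m[(m[:,1]<cy-42)&(m[:,1]>cy-150)];hi=m[(m[:,1]>cy+42)&(m[:,1]<cy+150)]
        n=q[(q[:,2]>h)&(abs(q[:,1]-cy)<60)&(q[:,2]<600)];fx=n[(n[:,0]>cx+42)]
        print(nm,h,"y below",lo[:,1].max() if len(lo) else None,"y above",hi[:,1].min() if len(hi) else None,"x beyond",fx[:,0].min() if len(fx) else None)
def R(a): # closing axis y at angle a from world x
    y=np.array([np.cos(a),np.sin(a),0]);z=np.array([0,0,-1.]);return np.stack([np.cross(y,z),y,z],1)
for p in((430,260),(432,141),(566,125),(577,380),(576,265)):
  for a in(0,90,180,270):
    for h in(40,260):
      j=inverse_kinematics([*p,h],R(np.radians(a)));print(p,a,h,None if j is None else np.round(j,2))
```

```text
carrier 30 y below 54.47917774525095 y above 221.94992331659142 x beyond 685.7100441562136
carrier 90 y below 54.47917774525095 y above 256.0260966249669 x beyond 690.3744977288411
carrier 150 y below 54.47917774525095 y above None x beyond 734.0000149209573
carrier 230 y below 20.554815425984685 y above None x beyond 959.5394137020423
dome 30 y below 337.73219278242044 y above 473.96868393272035 x beyond 671.4382980975281
dome 90 y below 272.99988292409006 y above 473.9730755081022 x beyond 677.3605008653758
dome 150 y below None y above 473.9730755081022 x beyond 723.1071135019331
dome 230 y below None y above 475.5848649856535 x beyond 943.9034772628274
tube 30 y below 221.94992331659142 y above 337.73219278242044 x beyond 665.4091415229053
tube 90 y below None y above 339.2464105366998 x beyond 677.1804223893605
tube 150 y below None y above None x beyond 707.4152184539662
tube 230 y below None y above None x beyond 958.596611299725
(430, 260) 0 40 [-0.77  0.65  0.15  2.06 -0.21  0.45 -0.47]
(430, 260) 0 260 [-0.91  0.3   0.31  1.9  -0.11  0.96 -0.55]
(430, 260) 90 40 [-0.6   0.6
[... 1620 characters left out ...]
 0.46  0.85  2.13]
(577, 380) 180 260 [-0.41  0.64 -0.44  1.36  0.27  1.21  2.27]
(577, 380) 270 40 [-0.99  0.93  0.54  1.55 -0.6   0.83 -1.78]
(577, 380) 270 260 [-1.04  0.7   0.66  1.4  -0.44  1.2  -1.91]
(576, 265) 0 40 [-0.64  0.79  0.18  1.71 -0.2   0.67 -0.35]
(576, 265) 0 260 [-0.73  0.53  0.31  1.55 -0.17  1.09 -0.38]
(576, 265) 90 40 [-0.47  0.78 -0.08  1.7   0.1   0.67  0.97]
(576, 265) 90 260 [-0.5   0.51 -0.04  1.54  0.02  1.09  1.03]
(576, 265) 180 40 [-0.24  0.81 -0.43  1.68  0.46  0.75  2.25]
(576, 265) 180 260 [-0.26  0.53 -0.4   1.53  0.22  1.13  2.44]
(576, 265) 270 40 [-0.85  0.86  0.52  1.72 -0.59  0.73 -1.6 ]
(576, 265) 270 260 [-0.94  0.6   0.66  1.57 -0.39  1.12 -1.76]
```

```bash
cat >> h.py <<'E'
from workcell import *
def R(a):
    a=np.radians(a);y=np.array([np.cos(a),np.sin(a),0]);z=np.array([0,0,-1.]);return np.stack([np.cross(y,z),y,z],1)
def st(tag=""):
    s=read_state();print(tag,"t",round(s["time"],1),"p",np.round(s["eef_pos"],1),"gap",round(s["finger_gap"],1),"gf",round(float(np.max(s["gripper_force"])),1),"F",np.round(s["ft_force"],1));return s
def shot(n,tag):
    c=camera(n);pickle.dump(c,open(tag+".pkl","wb"));cv2.imwrite(f"pics/{tag}.png",c["image"]);return c
E
python3 - <<'E'
from h import *
x,y=430,259.8
movep([x,y,180],R(90))
print(movel([x,y,17],guard=8));st("down")
clamp();s=st("sq y");open_gripper()
movel([x,y,120]);movep([x,y,120],R(0));movel([x,y,17],guard=8)
clamp();s=st("sq x");open_gripper();st("open")
movel([x,y,200]);shot("wrist","w_wide");st()
movep([566,125.3,200],R(0));shot("wrist","w_car");st()
E
```

```text
False
down t 2.7 p [430.4 260.1  17.7] gap 85.6 gf 0.0 F [-0.1  0.8  0.3]
sq y t 3.1 p [430.3 260.   18.1] gap 57.0 gf 59.2 F [-5.  -1.8 22. ]
sq x t 6.7 p [430.3 260.2  18. ] gap 55.3 gf 61.2 F [-3.2 -0.2 14.9]
open t 7.1 p [430.  259.8  17. ] gap 85.4 gf 0.0 F [0.5 0.5 1.3]
 t 8.6 p [429.7 259.6 199.3] gap 85.4 gf 0.0 F [-0.4  0.1 -0.6]
 t 9.4 p [565.6 125.9 199.6] gap 85.4 gf 0.0 F [ 0.6 -0.3  0.8]
```

```bash
python3 -c "
import cv2,numpy as np
a=np.hstack([cv2.imread('pics/w_wide.png'),cv2.imread('pics/w_car.png')]);cv2.imwrite('pics/w2.png',cv2.resize(a,(800,250),interpolation=cv2.INTER_AREA))"
```

```text
(no output)
```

View pics/w2.png

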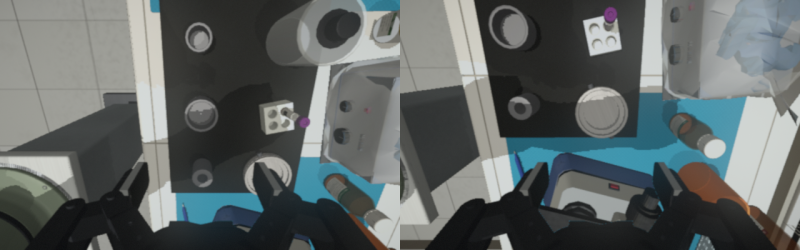

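The wrist shots (left over the wide cup, right over the carrier) show the wide cup at about (322,184) and the carrier at about (323,179) in full pixels, almost the same place. The squeezed cup's known position therefore calibrates the wrist view.

```bash
cat >> h.py <<'E'
OBJ=dict(wide=(430,260,43,29),carrier=(566,125,23,48),narrow=(432,141,49,20),spare=(426,380,49,20),tube=(576.5,265,96,8),dome=(577.5,380,137,12.5))
def rim(c,k,x=None,y=None,h=None):
    x0,y0,h0,r=OBJ[k];x=x or x0;y=y or y0;h=h or h0
    q=cloud(c).reshape(-1,3);m=q[(np.hypot(q[:,0]-x,q[:,1]-y)<r+8)&(abs(q[:,2]-h)<4)]
    if len(m)<10:return None
    d=m[:,:2]
    from scipy.optimize import least_squares
    hull=cv2.convexHull(d.astype(np.float32))[:,0]
    f=least_squares(lambda v:np.hypot(hull[:,0]-v[0],hull[:,1]-v[1])-v[2],[x,y,r],loss="soft_l1",f_scale=.7).x
    e=cv2.minEnclosingCircle(d.astype(np.float32))
    return np.round(f,1),np.round([*e[0],e[1]],1),np.median(m[:,2]).round(1),len(m)
E
python3 - <<'E'
from h import *
for n in("top","scene","w_wide","w_car"):
    c=pickle.load(open(n+".pkl","rb"))
    for k in OBJ:print(n,k,rim(c,k))
E
```

```text
top wide (array([429.9, 260.8,  28.2]), array([430. , 260.7,  28.6]), np.float64(42.6), 190)
top carrier (array([566.1, 126.4,  47.4]), array([564.6, 128.2,  50.3]), np.float64(22.2), 386)
top narrow (array([431.5, 142.4,  19.3]), array([431.6, 142.3,  19.8]), np.float64(48.4), 218)
top spare (array([426.2, 381.6,  19.3]), array([426. , 381.5,  19.8]), np.float64(48.8), 104)
top tube (array([576.5, 266.7,   7.2]), array([576.6, 266.5,   7.7]), np.float64(95.7), 44)
top dome (array([577. , 381. ,  11.9]), array([577.1, 380.7,  12.6]), np.float64(136.2), 126)
scene wide (array([430.3, 258.5,  29.1]), array([430.5, 258.6,  30.1]), np.float64(43.8), 232)
scene carrier (array([566.2, 123.3,  47.5]), array([566. , 124. ,  48.6]), np.float64(23.1), 401)
scene narrow (array([432.2, 139.3,  19.7]), array([432.5, 139.1,  20.2]), np.float64(50.1), 264)
scene spare (array([426.1, 378.8,  19.8]), array([426.1, 379.8,  21.4]), np.float64(49.3), 122)
scene tube (array([576. , 263.3,   7.6]), array([576.1, 263.2,   8.3]), np.float64(96.7), 39)
scene dome (array([576.5, 377.5,  11.9]), array([578. , 
[... 342 characters left out ...]
re (array([427.5, 380.2,  19.6]), array([427.6, 380.2,  19.8]), np.float64(48.7), 611)
w_wide tube (array([577.1, 265.2,   7.9]), array([577.6, 265.2,   8.5]), np.float64(95.4), 273)
w_wide dome (array([577.7, 379.9,  12.4]), array([578.1, 380.1,  13. ]), np.float64(136.8), 1451)
w_car wide (array([431.3, 259.9,  28.8]), array([431.2, 259.8,  29.2]), np.float64(42.5), 1241)
w_car carrier (array([567.9, 124.7,  47.5]), array([567.8, 124.7,  47.8]), np.float64(22.6), 1328)
w_car narrow (array([433.6, 140.5,  19.6]), array([433.2, 140.6,  20.3]), np.float64(48.7), 926)
w_car spare None
w_car tube (array([577.9, 264.5,   7.9]), array([577.9, 264.6,   8.1]), np.float64(95.5), 431)
w_car dome None
```

Bias of the wrist view: +1.0 mm in x, 0 in y. Carrier centre is (566.7,125.0), narrow cup (432.4,140.7), tube cap (576.7,264.8), dome (577,379.9). Placing the wide cup.

Run:
```python
from h import *
movep([430.2,260.1,130],R(0));movel([430.2,260.1,17],guard=10)
clamp();st("grip");movel([430.2,260.1,90]);st("lift")
movep([566.7,125,90],R(0));movel([566.7,125,34]);st("above")
print(movel([566.7,125,23.5],max_speed=40,guard=8));st("down")
open_gripper();st("open");movel([566.7,125,200])
c=shot("wrist","w_a");print(rim(c,"wide",567,125,49),rim(c,"carrier"),rim(c,"narrow"))
```

```text
grip t 11.5 p [430.5 260.5  17.9] gap 55.5 gf 61.4 F [-2.1 -0.9 14. ]
lift t 12.2 p [429.9 260.2  89.6] gap 55.6 gf 63.5 F [ 0.4  0.4 -1.4]
above t 13.5 p [566.6 125.4  34.3] gap 55.2 gf 63.5 F [ 1.  -0.4  0. ]
True
down t 13.8 p [567.2 125.3  24. ] gap 55.3 gf 65.0 F [-2.6  0.2 13.2]
open t 14.2 p [566.7 125.2  23.2] gap 85.4 gf 0.0 F [-1.1 -0.2  0.3]
(array([568. , 125.4,  28.4]), array([567.9, 125.2,  28.9]), np.float64(48.6), 761) (array([567.9, 124.8,  47.6]), array([568. , 124.7,  47.9]), np.float64(23.6), 2636) (array([433.8, 140.4,  19.6]), array([433.6, 140.4,  20. ]), np.float64(48.7), 931)
```

Wide cup is home (rim at 48.6 mm, expected 49; 0.6 mm off centre). Next the narrow cup.

Run:
```python
from h import *
movep([432.5,140.6,130],R(0));print(movel([432.5,140.6,28],guard=10))
clamp();st("grip");movel([432.5,140.6,110]);st("lift")
movep([566.9,125.3,110],R(0));movel([566.9,125.3,60]);st("above")
print(movel([566.9,125.3,50.5],max_speed=40,guard=8));st("down")
open_gripper();st("open");movel([566.9,125.3,220])
c=shot("wrist","w_b");print(rim(c,"narrow",568,125.3,71),rim(c,"wide",568,125.3,49),rim(c,"tube"),rim(c,"carrier"))
```

```text
False
grip t 17.6 p [432.8 140.8  28.7] gap 37.9 gf 58.1 F [-3.3  0.2 19.2]
lift t 18.3 p [432.2 140.7 109.5] gap 38.0 gf 60.2 F [ 0.5  0.2 -1. ]
above t 19.4 p [566.6 125.4  60.2] gap 37.3 gf 60.2 F [ 0.2 -1.  -0.6]
True
down t 19.7 p [567.4 125.6  50.8] gap 37.7 gf 61.2 F [-1.1 -0.6  9.8]
open t 20.2 p [566.8 125.4  50. ] gap 85.7 gf 0.0 F [-0.9  0.6  0.1]
(array([568.1, 125.5,  19.5]), array([568.2, 125.2,  20. ]), np.float64(70.7), 866) (array([567.9, 125.4,  28.5]), array([567.9, 125.4,  28.8]), np.float64(48.7), 658) (array([577.8, 264.5,   7.9]), array([577.7, 264.6,   8.2]), np.float64(95.5), 360) (array([567.9, 124.8,  47.5]), array([567.8, 124.7,  47.8]), np.float64(22.7), 1354)
```

Run:
```python
from h import *
for n in("w_wide","w_car","w_b"):
    c=pickle.load(open(n+".pkl","rb"));q=cloud(c).reshape(-1,3);o=np.array(c["cam_to_world"])[:3,3]
    m=q[np.hypot(q[:,0]-577.7,q[:,1]-264.6)<16]
    print(n,"cam",o.round(),[(h,len(w),np.median(w,0)[:2].round(1)) for h in range(36,92,8) for w in [m[abs(m[:,2]-h)<4]] if len(w)>4])
    im=c["image"].astype(int);P=cloud(c)
    s=(abs(P[...,2]-31)<2.5)&(np.hypot(P[...,0]-568,P[...,1]-252)<45)
    r=cv2.minAreaRect(P[s][:,:2].astype(np.float32));print("  stand",r,np.median(P[s][:,2]))
im=pickle.load(open("w_b.pkl","rb"));M=np.array(im["cam_to_world"])
p=np.linalg.inv(M)@[577,265,60,1];u=int(im["cx"]-im["fx"]*p[0]/p[2]);v=int(im["cy"]+im["fy"]*p[1]/p[2]);print(u,v)
v=max(v,60);cv2.imwrite("pics/tb.png",cv2.resize(im["image"][v-60:v+70,max(u-70,0):u+70],None,fx=4,fy=4,interpolation=cv2.INTER_CUBIC))
```

```text
w_wide cam [430. 342. 342.] [(36, 57, array([572.4, 267.3])), (44, 47, array([572.8, 267.8])), (52, 55, array([572.7, 267.7])), (60, 54, array([572.7, 267.4])), (68, 59, array([573.1, 267.9])), (76, 63, array([572.9, 267.7])), (84, 42, array([571.9, 268.1]))]
  stand ((569.5454711914062, 251.84986877441406), (51.023231506347656, 51.24530029296875), 11.874076843261719) 30.76103820240843
w_car cam [566. 208. 342.] [(36, 61, array([575.6, 259.1])), (44, 26, array([576.5, 259.2])), (52, 26, array([576.2, 259.5])), (60, 24, array([576.8, 259.2])), (68, 26, array([576.9, 259.5])), (76, 13, array([576.6, 258.9])), (84, 17, array([575.3, 257.9]))]
  stand ((569.3148193359375, 251.86952209472656), (50.07863998413086, 50.18174743652344), 11.309463500976562) 30.890458183135053
w_b cam [567. 208. 362.] [(36, 52, array([576.7, 258.7])), (44, 17, array([575.4, 259.5])), (52, 19, array([576.9, 258.9])), (60, 22, array([577.3, 259.4])), (68, 22, array([577. , 259.2])), (76, 7, array([576.3, 258.7])), (84, 13, array([574.2, 257.8]))]
  stand ((569.3605346679688, 251.85726928710938), (50.07118606567383, 50.10770797729492), 11.230012893676758) 30.890728138256748
332 38
```

View pics/tb.png

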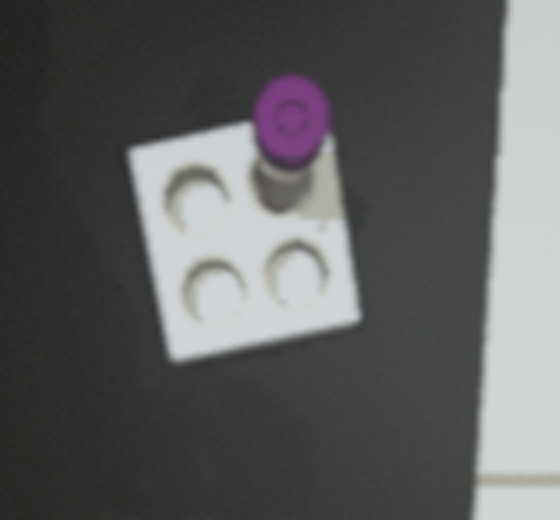

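The view shows the tube upright in the stand's hole (cap at about (292,118) in the crop). The glass is vertical in the depth points too, so its axis is at (576.8,264.7).

Run:
```python
from h import *
x,y=576.8,264.7
movep([x,y,150],R(0));print(movel([x,y,54],guard=8))
clamp();st("grip");movel([x,y,155]);st("lift")
movep([567.1,125.4,155],R(0));st("above")
print(movel([567.1,125.4,112],max_speed=60,guard=5));st("in")
print(movel([567.1,125.4,76.5],max_speed=40,guard=5));st("down")
```

```text
False
grip t 23.7 p [576.9 264.8  54.2] gap 10.7 gf 58.5 F [-1.2  0.4  5.1]
lift t 24.5 p [576.3 264.6 154.1] gap 10.9 gf 58.4 F [ 0.5  0.8 -0.5]
above t 25.1 p [566.9 124.8 154.4] gap 10.6 gf 58.4 F [ 0.6  0.3 -0. ]
False
in t 26.0 p [567.3 125.4 112.2] gap 10.6 gf 58.4 F [ 0.3  0.2 -0.1]
True
down t 26.9 p [566.9 125.3  76.2] gap 10.4 gf 59.2 F [-1.8 -1.   8. ]
```

Tube went in to the full depth (76.2 against 76 expected). Release it, check, and look at the dome.

Run:
```python
from h import *
open_gripper();st("open");movel([567.1,125.4,260])
c=shot("wrist","w_c");print(rim(c,"tube",568,125.4,118),rim(c,"narrow",568,125.3,71),rim(c,"wide",568,125.3,49))
movep([577,379.9,260],R(0));c=shot("wrist","w_d");print(rim(c,"dome"),rim(c,"spare"));st()
P=cloud(c)
for h in(115,137):
    m=P[abs(P[...,2]-h)<3];m=m[np.hypot(m[:,0]-578,m[:,1]-380)<60];print(h,len(m),cv2.minEnclosingCircle(m[:,:2].astype(np.float32)) if len(m) else 0)
```

```text
open t 27.6 p [566.4 125.3  75.6] gap 85.2 gf 0.0 F [ 0.6 -0.3 -0.6]
(array([567.7, 125.7,   7.7]), array([567.8, 125.5,   8. ]), np.float64(117.6), 191) (array([568.2, 125.5,  19.5]), array([567.9, 125.4,  19.8]), np.float64(70.7), 567) (array([568.1, 125.4,  28.4]), array([568.1, 125.3,  28.7]), np.float64(48.7), 505)
(array([578.6, 380.4,  12. ]), array([578.6, 380.1,  12.4]), np.float64(136.8), 500) (array([427.9, 380.6,  19.7]), array([427.9, 380.5,  19.9]), np.float64(48.5), 339)
 t 30.1 p [577.9 377.7 260.3] gap 85.7 gf 0.0 F [-0.6 -0.5 -1.1]
115 3380 ((578.7796630859375, 380.2934875488281), 38.33287811279297)
137 492 ((578.6570434570312, 380.1873474121094), 12.29484748840332)
```

View pics/w_d.png

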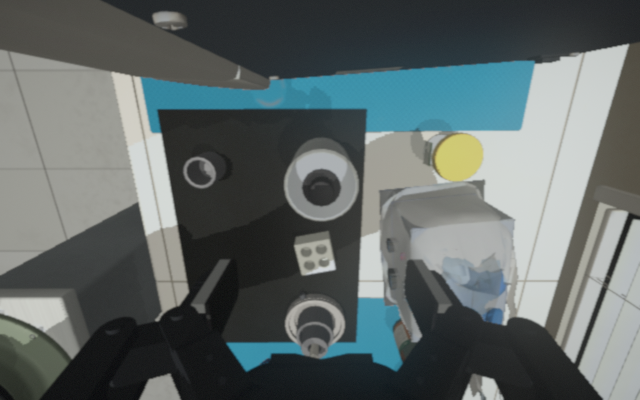

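View pics/w_c.png

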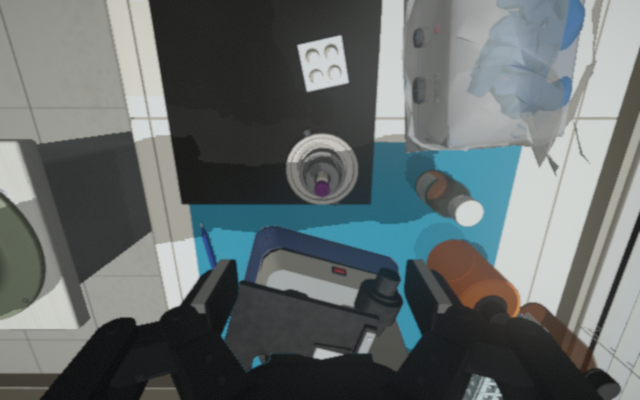

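The carrier view shows the tube standing in the nested cups (320,185). The dome view shows the knob at (320,187), and the spare cup still at (200,172). The camera side is close to the instrument here, so I turn the gripper to grip along y and remeasure the knob.

Run:
```python
from h import *
wait(.3);c=shot("wrist","w_e");print(rim(c,"dome"));st()
movep([577.3,380,260],R(90));wait(.3);c=shot("wrist","w_f");print(rim(c,"dome"));st()
print(movel([577.3,380,117],max_speed=100,guard=8));st("down")
clamp();st("grip");movel([577.3,380,150],max_speed=60);st("lift")
movel([577.3,380,275]);wait(.2);s=st("up")
```

```text
(array([578.5, 380.2,  12.1]), array([578.5, 380.1,  12.5]), np.float64(136.7), 500)
 t 30.4 p [577.2 379.5 260.2] gap 85.3 gf 0.0 F [ 0.3 -0.8  0.7]
(array([577.5, 380.3,  12. ]), array([577.6, 380.4,  12.3]), np.float64(136.7), 502)
 t 32.1 p [577.2 380.1 260. ] gap 85.3 gf 0.0 F [ 0.1  0.1 -0.4]
False
down t 33.7 p [577.6 380.2 117.6] gap 85.5 gf 0.0 F [-0.3 -0.3  0.6]
grip t 34.3 p [577.4 380.  117.3] gap 22.9 gf 58.6 F [-1.4 -1.7  4.3]
lift t 35.0 p [577.2 379.9 149.9] gap 22.8 gf 58.8 F [-1.1  1.1 -1.1]
up t 36.1 p [577.1 379.9 274.2] gap 22.9 gf 58.8 F [ 0.7 -0.7 -0.4]
```

Run:
```python
from h import *
X,Y=566.8,124.9
movep([X,Y,275],R(0));wait(.3);st("above")
shot("scene","s_held")
print(movel([X,Y,150],max_speed=60,guard=6));st("mid")
```

```text
above t 37.5 p [566.8 125.4 274.8] gap 22.6 gf 58.8 F [-0.1  0.2 -1.5]
False
mid t 39.8 p [566.9 124.9 150.2] gap 23.0 gf 58.8 F [ 0.   0.  -1.3]
```

Run:
```python
import cv2
i=cv2.imread("pics/s_held.png")[60:280,200:460];cv2.imwrite("pics/s_held2.png",cv2.resize(i,None,fx=2.5,fy=2.5,interpolation=cv2.INTER_CUBIC))
```

```text
(no output)
```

View pics/s_held2.png

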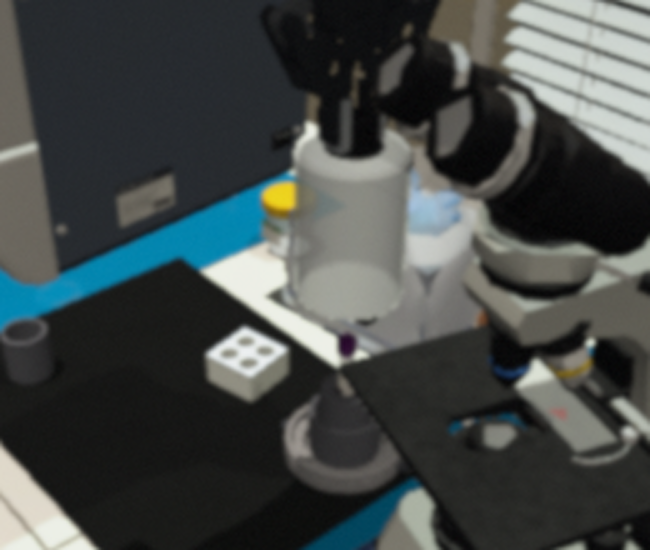

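The dome hung upright (350,225 in the crop) above the stack with the tube cap at (347,345). It has now come down freely to 150, so I seat it.

Run:
```python
from h import *
X,Y=566.8,124.9
print(movel([X,Y,131],max_speed=30,guard=6));wait(.2);s=st("down")
if s["eef_pos"][2]<133.5:
    open_gripper();st("open");movel([X,Y,262],max_speed=120);wait(.5)
    c=shot("wrist","w_g");P=cloud(c)
    print(rim(c,"dome",567.8,125,151),rim(c,"carrier"),rim(c,"spare"));shot("scene","s_end");t=shot("top","t_end");print(rim(t,"dome",567,125,151),rim(t,"carrier"),rim(t,"spare"))
    m=P[abs(P[...,2]-129)<5];m=m[np.hypot(m[:,0]-567.8,m[:,1]-125)<36]
    k=np.linalg.lstsq(np.c_[m[:,:2]-[567.8,125],np.ones(len(m))],m[:,2],rcond=None)[0];print("roof plane",k,len(m))
```

```text
True
down t 40.6 p [566.5 124.8 131.2] gap 22.8 gf 59.8 F [-1.3 -0.2  8.3]
open t 41.2 p [566.1 124.8 130.9] gap 85.4 gf 0.0 F [-0.3 -0.  -0.2]
(array([566.8, 124.8,  12.1]), array([566.8, 124.6,  12.4]), np.float64(150.7), 546) (array([568.1, 125.4,  47. ]), array([568.3, 127.3,  47.3]), np.float64(22.7), 531) None
(array([565. , 127.2,  11.1]), array([565. , 127. ,  11.8]), np.float64(150.6), 80) (array([566.1, 126.3,  47.3]), array([565.4, 127.2,  47.4]), np.float64(22.3), 177) (array([425.9, 381.5,  19.2]), array([425.9, 381.8,  19.9]), np.float64(48.7), 109)
roof plane [-2.56431527e-03  5.77558087e-04  1.29258841e+02] 3382
```

Dome level (tilt < 0.003 rad), knob top at 150.7 mm (151 expected) and about 1 mm off centre. The spare cup has not moved and the arm is clear. Handing in.

```bash
python3 -c "
from workcell import *
print(finish_job())"
```

```text
the job is handed in; nothing more can be done
None
```

I loaded the carrier in the required order (wide cup, narrow cup, tube, dome) and handed the job in at about 42 s of robot time; final camera measurements were within tolerance, but the interface returned no verdict.

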